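# Roll a seed vial into a vee cradle and clamp it

## Robot

A 6-joint arm with a two-finger parallel gripper is mounted at the origin on the work surface; the furniture and walls round the work are solid. World frame = base frame: x ahead of the robot, y to its left, z up, the work surface at z = 0. Lengths are in m, angles in rad, forces in N, time in s.
With the tool pointing down it reaches from about 0.35 to 0.975 m from the base axis. Payload 17.4 kg.
Tool frame: the origin (TCP) lies on the centre line of the jaws, within the pads' length; the fingertips stand 25 mm ahead of it and the grasp point (between the pads) lies 6 mm ahead of it; z points along the fingers, y is the direction in which the jaws open and shut (so a half turn about z gives the same grasp; the last joint's range is limited). The gripper opens to 85 mm and grips with 20 to 120 N. Pads are 22 mm wide; open, the fingers measure 114 mm over their backs; the gripper's body (76 mm by 85 mm) begins 54 mm behind the grasp point. The pads swing forward as they close: fully open they stand 13 mm farther back than shut.
Start: joints at [1.104, 0.116, 1.442, -0, 1.584, -0.038], TCP at [0.281, 0.614, 0.256] pointing down, gripper open.
Joint ranges: [-2.83, 2.83], [-0.83, 2.19], [0.07, 2.5], [-1.14, 4.28], [0.01, 3], [-2.97, 2.97]. Speed limits (rad/s): [1.89, 1.89, 2.22, 3.14, 3.14, 3.14].

## Interface

Orientations are given as a 3x3 rotation matrix whose columns are the frame's x, y, z axes.
In Python, from plant import observe, capture, calibration, close_job gives the robot as it stands.
- The arm moves only by the shell command python3 -m crank 'ROWS' [OPENING] [FORCE]. ROWS is a JSON object of lists of equal length, an entry for each row: "xyz": the shift along the tool's x, y, z in m, a list of three; "roll": the turn about the tool's z in rad. A call has 1 to 20 rows; each row is the pose to reach, as a shift and turn from the pose commanded when the call began, along the tool's axes at that moment; what a row does not reach only later rows make up. A row lasts 1/10 s, in which the tool goes at most 50 mm and 8.59 degrees, less where a joint would pass 70% of its speed; a pose out of reach is approached as far as the arm can. A call with a gripper value outside its range is refused whole. OPENING is the finger opening in m, from 0 to 0.0854, set as the call begins (- or left out, the last holds). The fingers move at their own pace and stop on an object; FORCE is the grip in N (left out, the last holds). Time passes only in rows, so rows that repeat a pose let the fingers close. It gives the time, the measured TCP pose, the force and the opening at its end, in the units of the state.
- observe(): the state, without advancing time (a new reading comes with each control period).
- capture(name): name is "scene" or "top" or "wrist"; returns the picture (420x560x3 uint8, red, green, blue); there is no depth.
- calibration(name): a dict with "fx", "fy", "cx", "cy" (pixels), "k1" (the pictures are not rectified: a ray, as slopes to the right and down, at radius r is drawn at 1 + k1 r^2 times it, then the intrinsics apply), "rvec" (rotation vector, rad) and "tvec" (3), from world to camera coordinates, as OpenCV has them; the wrist camera has in their place "hand_eye" (4x4, takes a point from camera to tool coordinates, whose origin is the TCP and whose axes are the flange's). Camera axes: x right, y down, z forward; pixel columns grow to the right and rows downward; lengths in m; the calibration is good to about 2 mm. A picture is of the moment at which its call begins: read the wrist's pose just before it. calibration takes no time and is no camera call.
- close_job(): hands the job in, once; it reports no verdict.
The state is a dict: "time": time; "joints": joint angles; "joint_vel": joint speeds; "tau": joint torques, N m; "position": TCP position; "orientation": TCP orientation; "contact_force": force on the tool from outside, world axes, zero at the start; "ft_torque": the same for the moment, N m; "gripper_width": opening from 0.0 (shut) to 1.0 (fully open).
Only numpy, scipy, OpenCV 4.12 (cv2) and the standard library are available. Lean on these libraries where they do the work, as an engineer would, in place of code of your own. Each camera call takes 0.05 s, during which the arm holds its last target. There are 200 camera calls.

## Task

Roll the blue-capped vial across the deck of the fixture into the vee, without lifting it off, and let go of it so that it settles in the vee by itself. Then slide the red-knobbed clamp along until its spring plunger holds the vial against the brass end stop with about 4 newtons, and leave it so; the glass must never be pressed with more than 8 newtons, and the other things on the table are to be left alone.

Things in the scene. Friction and masses are not known exactly. Their poses are not given: they have to be found in the camera images.
- fixture: Fixed loading fixture on a dark steel base, 160 x 265 mm. Origin on the table under it, x = 0, y = 0; its x points from the grey deck (near the robot) to the aluminium vee, its y runs along the vee from the brass end stop to the clamp, z up. All fixture x and y below are in this frame.
- deck (a point): Point on the flat top of the grey deck, 40 mm above the table, at fixture x = -35 mm, y = 0. The deck spans x = -86 to +16 mm, y = -65 to +62 mm. A white rounded bead 2.5 mm high crosses it along y at x = -82 mm; from there to the edge of the vee it is smooth. A vial pushed hard or down against the deck binds instead of rolling.
- vee (a point): Point at fixture x = 30 mm, y = 0, 42.7 mm above the table, on the line (parallel to the fixture's y) where the axis of a vial settled in the vee lies; axes as the fixture's. The 90 degree vee spans y = -65 to +36 mm; its near edge is level with the deck at x = 16 mm, its far flank rises to 48 mm above the table at x = 52 mm.
- vee_end (a point): Fixed point on the vee's axis line at fixture y = -50 mm, near the brass end stop (24 mm wide in x, 8 mm thick, top 60 mm above the table, a screw on it up to 68 mm). The stop is fixed too, but is set differently each time: its face towards the vial lies up to 8 mm to either side of this point along y, and that is not measured.
- blue_vial: Glass seed vial with blue cap, 23.6 mm diameter, 59 mm long, about 50 g, lying loose on the deck, roughly parallel to the vee. Origin at the centre of its base; its own z runs along its axis to the cap, which points to the clamp (fixture +y).
- blue_vial_mid (a point): Centre of the blue-capped vial, half-way along its axis.
- clamp: Sliding clamp at the far +y end of the vee. Origin at the centre of its red knob: 24 mm in fixture x, 14 mm in fixture y, from 55 to 85 mm above the table, on a blue carriage 38 x 44 mm (x, y); axes as the fixture's. It starts at fixture y = 127 to 142 mm and slides towards the vial (-y), as far as y = 57 mm, against a steady friction of about 9 N; it stays where it is left, though opening fingers can nudge it on a little.
- plunger_root (a point): Point on the clamp's carriage, on the vee's axis line, under the knob's centre. A plunger with a round rubber pad (16 mm across) reaches 65 mm from it towards the vial (-y). The plunger is sprung: 1.5 N per mm of give, 8 mm at most. Once the vial is pinned between pad and stop, this adds to the friction felt at the knob. Before that the vial slides along the vee with under 1 N.
- magnifier: Hand lens with black handle, 73 x 123 x 10 mm, lying at the right of the table; leave alone. Origin under its centre.
- white_vial: Standing seed vial with white cap, 23 mm diameter, 60 mm high, at the back of the table; leave alone. Origin under its centre.
- black_vial: Standing seed vial with black cap, 23 mm diameter, 60 mm high, at the back of the table; leave alone. Origin under its centre.
Not all that is in view belongs to the job. What is shaped like the blue_vial but purple is not meant.

How it is judged:
On the way, in this order (a step that is already met when the one before it is completed fails the run):
1. the vial lies settled in the vee, centred, at rest, touched by neither fingers nor clamp (x of blue_vial_mid in the frame of vee between -0.002 and 0.002 m and z of blue_vial_mid in the frame of vee between -0.003 and 0.002 m and angle between the z axis of blue_vial and the y axis of fixture, either way round below 0.06 rad and linear speed of blue_vial below 0.02 m/s and contact force between each of the fingers, clamp and blue_vial below 0.05 N), for 0.3 s.
2. the clamp presses the vial with 2.5 to 6.5 N while it lies centred in the vee (x of blue_vial_mid in the frame of vee between -0.002 and 0.002 m and z of blue_vial_mid in the frame of vee between -0.003 and 0.002 m and angle between the z axis of blue_vial and the y axis of fixture, either way round below 0.06 rad and contact force between clamp and blue_vial between 2.5 and 6.5 N), for 0.3 s.
At the end, for the whole second after the job is handed in: The vial lies in the vee (its centre within 2 mm of the vee's axis sideways and 2 to 3 mm in height, its axis within 0.06 rad of the vee's), at rest, held between end stop and clamp with 2.5 to 6.5 N (all of step 2 and linear speed of blue_vial below 0.01 m/s); the robot touches nothing.
It fails at once if the vial is lifted: its centre rises more than 12 mm above where it lies on the deck (z of blue_vial_mid in the frame of vee above 0.0211 m).
It fails at once if the clamp presses the vial with more than 9 N (contact force between clamp and blue_vial above 9 N).
It fails at once if the robot presses the vial with more than 9 N (contact force between any of the fingers, the arm and blue_vial above 9 N).
It fails at once if another thing is disturbed (moved more than 20 mm) (distance of any of magnifier, white_vial, black_vial from where it was at the start of the episode above 0.02 m).
It also fails if it takes over 67 s, if anything falls off the work surface, if the arm or the gripper's body presses on something with over 40 N, if the wrist force passes 120 N, or if a joint passes its speed limit or range.

## Working session

There is one attempt and no reset: what is moved stays moved. The work goes in short steps, Python scripts to look and compute and a shell command to move; the robot and the scene stay as the last step left them, time stands still between calls to the robot, and variables do not carry over. Pictures are saved under pics/ and viewed, about 8 in all and at most 12, crops included, and the job is handed in when it is done.

```bash
ls; mkdir -p pics
cat > h.py <<'E'
import numpy as np, cv2
from plant import observe, capture, calibration
def save(n,im): cv2.imwrite('pics/'+n+'.png',im[:,:,::-1])
def cam(name,st=None):
    c=calibration(name)
    if 'hand_eye' in c:
        H=np.array(c['hand_eye']);T=np.eye(4);T[:3,:3]=np.array(st['orientation']);T[:3,3]=st['position']
        M=T@H; return c,M[:3,:3],M[:3,3]
    R=cv2.Rodrigues(np.array(c['rvec'],float))[0];t=np.array(c['tvec'],float).ravel()
    return c,R.T,-R.T@t
def onplane(name,uv,z,st=None):
    c,R,o=cam(name,st);uv=np.atleast_2d(np.array(uv,float))
    K=np.array([[c['fx'],0,c['cx']],[0,c['fy'],c['cy']],[0,0,1.]])
    p=cv2.undistortPoints(uv[:,None],K,np.array([c['k1'],0,0,0.]))[:,0]
    d=np.c_[p,np.ones(len(p))]@R.T
    return o+d*((z-o[2])/d[:,2])[:,None]
def project(name,P,st=None):
    c,R,o=cam(name,st);q=(np.atleast_2d(P)-o)@R;s=q[:,:2]/q[:,2:]
    s=s*(1+c['k1']*(s**2).sum(1,keepdims=True))
    return s*[c['fx'],c['fy']]+[c['cx'],c['cy']]
E
python3 - <<'E'
from h import *
s=observe();print(s)
for n in('top','wrist','scene'):
    im=capture(n);save(n+'0',im);np.save(n+'0.npy',im);c,R,o=cam(n,s);print(n,o,R[:,2],c['fx'],c['k1'])
E
```

```text
pics
{'time': 0.0, 'joints': array([ 1.10417144e+00,  1.16514983e-01,  1.44228531e+00,  1.02957676e-05,
        1.58398319e+00, -3.78035941e-02]), 'joint_vel': array([ 8.95075022e-05,  5.79246570e-04,  8.01572357e-04, -8.39298416e-05,
       -1.74092710e-03,  4.03858148e-04]), 'tau': array([-6.96606930e-04, -7.31994367e+01, -6.32494569e+01, -1.92838766e-04,
        6.47584355e-03, -4.01517957e-05]), 'position': array([0.28059999, 0.61373609, 0.25553015]), 'orientation': array([[-9.09456525e-01,  4.15798669e-01, -5.44915588e-04],
       [ 4.15799022e-01,  9.09455910e-01, -1.05888346e-03],
       [ 5.52943672e-05, -1.18958384e-03, -9.99999291e-01]]), 'contact_force': array([-0.49072718,  0.25566111,  0.09818995]), 'ft_torque': array([-0.07879111, -0.00594164, -0.00143558]), 'gripper_width': 1.0031777731782971}
top [ 0.35003492 -0.12392063  1.20610486] [ 0.13054183  0.00175248 -0.99144125] 474.80969141172875 0.04727999008412073
wrist [0.20829531 0.64803683 0.37439042] [ 0.28127909 -0.12876548 -0.9509477 ] 304.3093525666955 -0.05975501286740668
scene [0.09205564 0.53257028 0.47162424] [ 0.49602333 -0.73298927 -0.46549713] 380.41612310935744 -0.059433407864500735
```

View pics/top0.png

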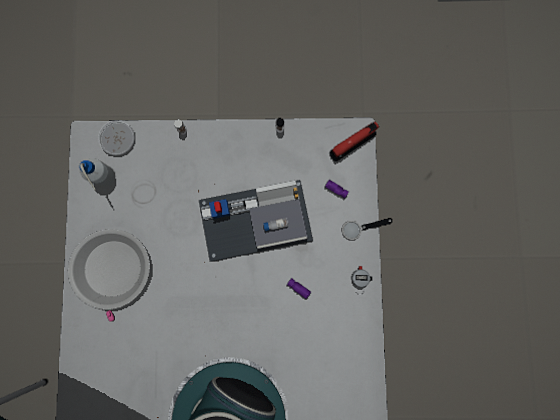

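View pics/scene0.png

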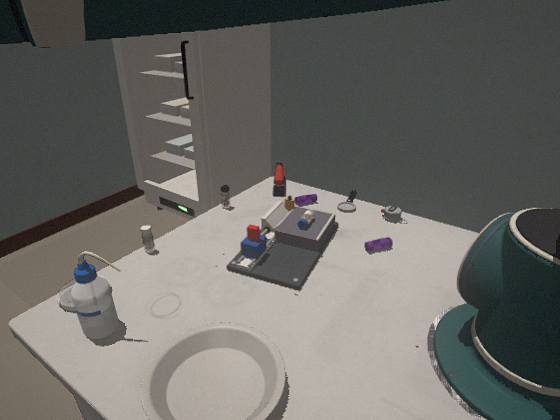

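The top view shows the fixture at about (200–312, 180–262) px, turned about 10°. The vial is at (275,226), the red knob at (218,209), and the brass stop at the right end near (296,193).

Run:
```python
from h import *
im=np.load('top0.npy')
c=im[172:270,190:320];save('crop1',cv2.resize(c,None,fx=6,fy=6,interpolation=cv2.INTER_CUBIC))
hsv=cv2.cvtColor(im,cv2.COLOR_RGB2HSV)
def m(lo,hi,z,name):
    k=cv2.inRange(hsv,np.array(lo),np.array(hi));k[:172]=0;k[270:]=0;k[:,:190]=0;k[:,320:]=0
    ys,xs=np.nonzero(k);print(name,len(xs),xs.mean(),ys.mean(),xs.min(),xs.max(),ys.min(),ys.max(),onplane('top',[xs.mean(),ys.mean()],z))
m((0,150,80),(8,255,255),.085,'red')
m((100,150,60),(125,255,255),.052,'blue')
```

```text
red 44 217.45454545454547 206.29545454545453 215 220 202 211 [[0.50632708 0.01929564 0.085     ]]
blue 207 226.61352657004832 210.6183574879227 209 268 199 230 [[0.49995545 0.00104663 0.052     ]]
```

View pics/crop1.png

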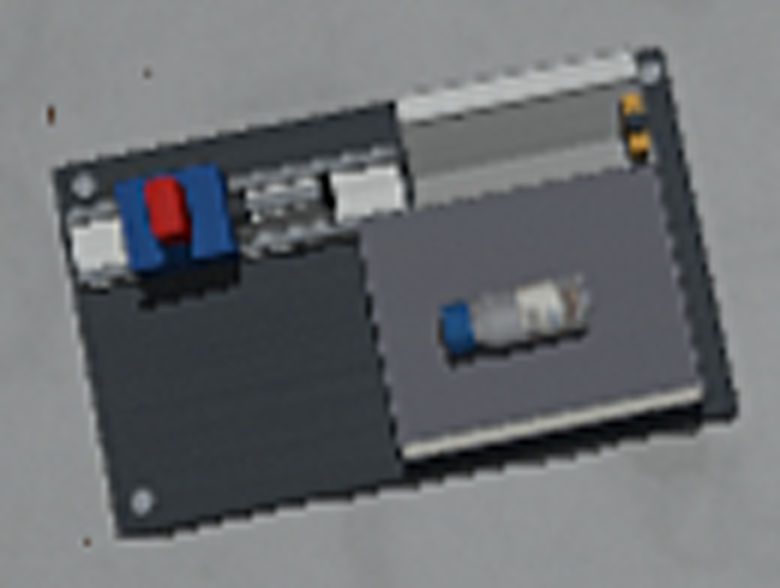

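The crop shows the grey deck's corners at about (362,222), (650,168), (403,458) and (702,396). The vial's blue cap is at (457,327), its base at (588,300), and the stop's face is at x≈622.

Run:
```python
from h import *
f=lambda L:np.array(L)/6+[190,172]-.4
P=onplane('top',f([(403,458),(702,396),(362,222),(655,168)]),.04)[:,:2]
Q=np.array([(-86,62),(-86,-65),(16,62),(16,-65)])/1e3
a,b=P-P.mean(0),Q-Q.mean(0)
th=np.arctan2((b[:,0]*a[:,1]-b[:,1]*a[:,0]).sum(),(a*b).sum());R=np.array([[np.cos(th),-np.sin(th)],[np.sin(th),np.cos(th)]])
t=P.mean(0)-R@Q.mean(0);print('th',th,'t',t,'res',(P-(Q@R.T+t))*1e3)
g=lambda p,z:print(((onplane('top',f([p]),z)[:,:2]-t)@R*1e3).round(1))
g((457,327),.052);g((440,327),.052);g((588,300),.052);g((622,125),.06);g((165,205),.085)
```

```text
th 0.17895137382351956 t [ 0.50250927 -0.11682989] res [[ 1.55656225 -0.57361062]
 [ 2.78285587  1.81607671]
 [-1.38236637 -2.42084608]
 [-2.95705176  1.17837999]]
[[-37.2  29.4]]
[[-35.9  36.2]]
[[-36.5 -25. ]]
[[ 30.4 -52.2]]
[[ 29.4 133.9]]
```

```bash
python3 -m crank '{"xyz":[[-0.024,-0.028,0],[-0.051,-0.061,0],[-0.081,-0.097,0],[-0.112,-0.134,0],[-0.143,-0.171,0],[-0.174,-0.208,0],[-0.205,-0.245,0],[-0.236,-0.282,0],[-0.267,-0.319,0],[-0.298,-0.356,0],[-0.329,-0.393,0],[-0.360,-0.430,0],[-0.391,-0.467,0],[-0.420,-0.501,0],[-0.445,-0.530,0],[-0.464,-0.553,0],[-0.474,-0.564,0],[-0.477,-0.568,0],[-0.477,-0.568,0],[-0.477,-0.568,0]],"roll":[-0.03,-0.07,-0.11,-0.15,-0.19,-0.23,-0.27,-0.31,-0.35,-0.39,-0.43,-0.47,-0.51,-0.54,-0.57,-0.59,-0.6,-0.608,-0.608,-0.608]}' 0
python3 - <<'E'
from h import *
s=observe();im=capture('wrist');np.save('w1.npy',im);print(s['position'],s['orientation'],s['joints'],s['time'])
save('w1',cv2.resize(im,None,fx=1.4,fy=1.4))
np.savez('s1.npz',position=s['position'],orientation=s['orientation'])
E
```

```text
time: 2.15
position: [0.4782, -0.1003, 0.2563]
orientation: [[-0.984, -0.179, -0.0], [-0.179, 0.984, 0.0], [-0.0, 0.0, -1.0]]
contact_force: [0.1, 0.2, 0.3]
gripper_width: 0.0
[ 0.4781664  -0.10030478  0.25627881] [[-9.83932080e-01 -1.78543164e-01 -1.82177775e-05]
 [-1.78543164e-01  9.83932065e-01  1.70482948e-04]
 [-1.25135095e-05  1.70996301e-04 -9.99999985e-01]] [-2.59074878e-01 -2.98485988e-01  1.82842376e+00  1.60260496e-04
  1.61171617e+00 -2.00937028e+00] 2.15
```

View pics/w1.png

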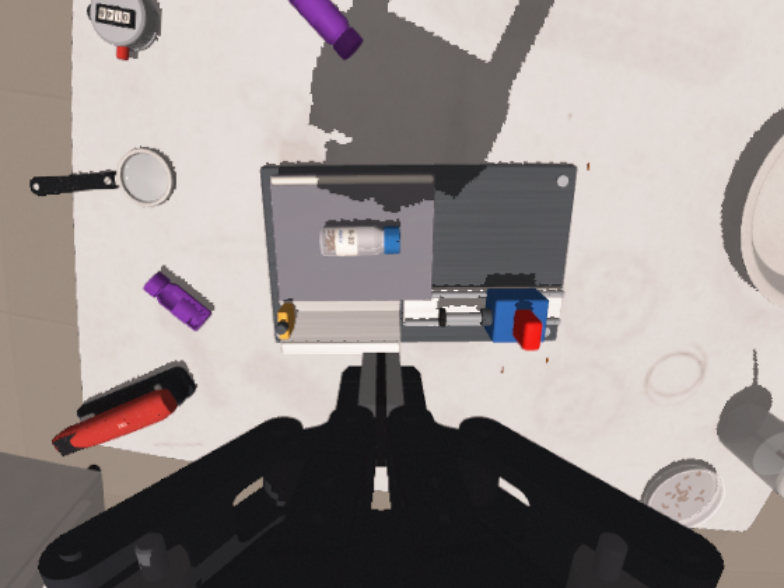

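The wrist view shows the deck's corners at about (270,177), (434,177), (279,299) and (433,299). The vial spans (320–401, ~240) and lies parallel to the vee. The stop is at (285,320), and the knob's top is near (526,315).

Run:
```python
from h import *
s=dict(np.load('s1.npz'));f=lambda L:np.array(L)/1.4
P=onplane('wrist',f([(434,176),(270,176),(433,300),(278,300)]),.04,s)[:,:2]
Q=np.array([(-86,62),(-86,-65),(16,62),(16,-65)])/1e3
a,b=P-P.mean(0),Q-Q.mean(0)
th=np.arctan2((b[:,0]*a[:,1]-b[:,1]*a[:,0]).sum(),(a*b).sum());R=np.array([[np.cos(th),-np.sin(th)],[np.sin(th),np.cos(th)]])
t=P.mean(0)-R@Q.mean(0);print('th',th,'t',t,'res',((P-(Q@R.T+t))*1e3).round(1))
g=lambda n,p,z:print(n,((onplane('wrist',f([p]),z,s)[:,:2]-t)@R*1e3).round(1))
g('cap',(401,240),.052);g('base',(320,240),.052);g('cap near',(392,226),.052);g('cap far',(392,254),.052);g('stop',(293,318),.06);g('knob',(526,315),.085);g('knob top -y edge',(514,310),.085);g('carr -y',(488,305),.052);g('carr+y',(547,305),.052)
print('tcp',((s['position'][:2]-t)@R*1e3).round(1))
```

```text
th 0.18247299889536175 t [ 0.50400866 -0.11416784] res [[ 1.2 -0.8]
 [ 0.3  0.4]
 [-0.8  1.5]
 [-0.7 -1.1]]
cap [[-37.7  35.7]]
base [[-37.9 -26.6]]
cap near [[-48.5  28.7]]
cap far [[-26.7  28.8]]
stop [[ 23.3 -50. ]]
knob [[ 11.6 126.8]]
knob top -y edge [[  7.7 117.5]]
carr -y [[ 15.7 106.9]]
carr+y [[ 15.9 155.4]]
tcp [-22.9  18.3]
```

```bash
python3 -m crank '{"xyz":[[0.015,-0.005,0.01],[0.035,-0.012,0.04],[0.043,-0.014,0.08],[0.043,-0.014,0.12],[0.043,-0.014,0.15],[0.043,-0.014,0.17],[0.043,-0.014,0.18],[0.043,-0.014,0.186],[0.043,-0.014,0.186],[0.043,-0.014,0.186]],"roll":[0,0,0,0,0,0,0,0,0,0]}'
python3 - <<'E'
from h import *
im=capture('wrist');save('w2',im)
im=capture('scene')[160:300,210:370];save('sc2',cv2.resize(im,None,fx=4,fy=4,interpolation=cv2.INTER_CUBIC))
E
```

```text
time: 3.2
position: [0.439, -0.1225, 0.0714]
orientation: [[-0.984, -0.178, 0.001], [-0.178, 0.984, -0.0], [-0.001, -0.001, -1.0]]
contact_force: [0.5, -0.6, 0.6]
gripper_width: 0.002
```

View pics/w2.png

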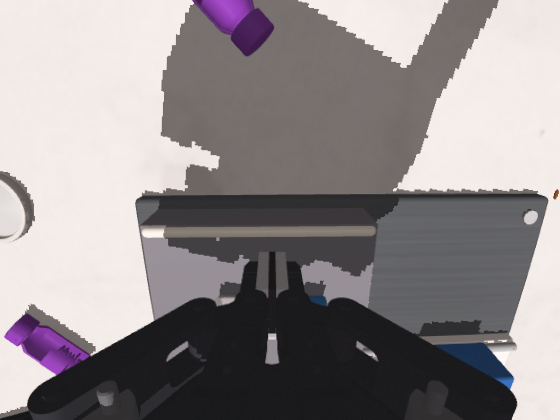

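The vial shows on both sides of the closed fingers, from about 222 to 327 px, centred on them at 272. The fingers are between it and the bead, so I push slowly.

```bash
python3 -m crank '{"xyz":[[-0.001,0,0],[-0.002,0,0],[-0.003,0,0],[-0.004,0,0],[-0.005,0,0],[-0.006,0,0],[-0.007,0,0],[-0.008,0,0],[-0.009,0,0],[-0.010,0,0],[-0.011,0,0],[-0.012,0,0],[-0.013,0,0],[-0.014,0,0],[-0.016,0,0],[-0.018,0,0],[-0.020,0,0],[-0.022,0,0],[-0.024,0,0],[-0.026,0,0]],"roll":[0,0,0,0,0,0,0,0,0,0,0,0,0,0,0,0,0,0,0,0]}'
python3 - <<'E'
from h import *
s=observe();R=np.array([[np.cos(.181),-np.sin(.181)],[np.sin(.181),np.cos(.181)]]);t=np.array([.5035,-.115])
print('tcp f',(s['position'][:2]-t)@R*1e3,'F f',s['contact_force'][:2]@R)
im=capture('top');np.save('top3.npy',im);a=im[172:270,190:320]
w=capture('wrist');save('v3',np.hstack([cv2.resize(a,(520,392),interpolation=cv2.INTER_CUBIC),cv2.resize(w[200:340,170:380],(280,187))[:187].repeat(1,0) if 0 else cv2.copyMakeBorder(cv2.resize(w[200:340,170:380],(280,187)),0,205,0,0,cv2.BORDER_CONSTANT)]))
E
```

```text
time: 5.3
position: [0.4642, -0.1178, 0.0703]
orientation: [[-0.984, -0.178, -0.0], [-0.178, 0.984, 0.0], [0.0, 0.0, -1.0]]
contact_force: [-0.8, 0.2, -0.0]
gripper_width: 0.002
tcp f [-39.12440203   4.32427979] F f [-0.72427967  0.36947375]
```

View pics/v3.png

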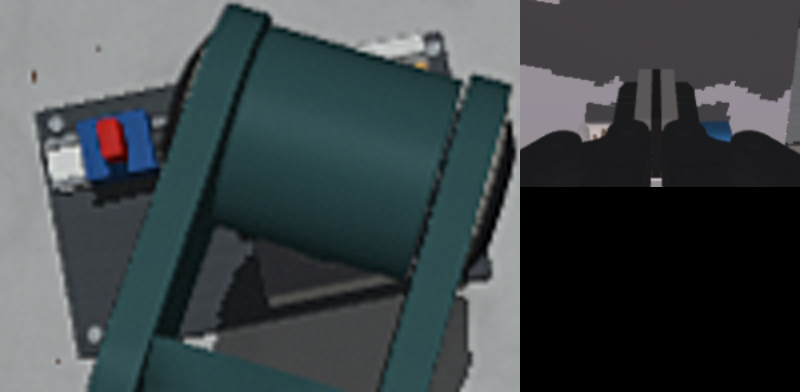

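The top view is blocked by the arm. The wrist inset shows the vial still straight across the fingers, with its ends visible on both sides, and the force is under 1 N. I keep rolling.

```bash
python3 -m crank '{"xyz":[[-0.002,0,0],[-0.004,0,0],[-0.006,0,0],[-0.008,0,0],[-0.010,0,0],[-0.012,0,0],[-0.014,0,0],[-0.016,0,0],[-0.018,0,0],[-0.020,0,0],[-0.022,0,0],[-0.024,0,0],[-0.026,0,0],[-0.0275,0,0],[-0.029,0,0],[-0.030,0,0],[-0.031,0,0],[-0.032,0,0],[-0.033,0,0],[-0.033,0,0]],"roll":[0,0,0,0,0,0,0,0,0,0,0,0,0,0,0,0,0,0,0,0]}'
python3 - <<'E'
from h import *
s=observe();R=np.array([[np.cos(.181),-np.sin(.181)],[np.sin(.181),np.cos(.181)]]);t=np.array([.5035,-.115])
print('tcp f',(s['position'][:2]-t)@R*1e3,'F f',s['contact_force'][:2]@R)
w=capture('wrist')[200:400,120:430];c=capture('scene')[180:270,220:350]
save('v4',np.hstack([cv2.resize(w,(434,280)),cv2.resize(c,(364,280),interpolation=cv2.INTER_CUBIC)]))
E
```

```text
time: 7.4
position: [0.4966, -0.1119, 0.0703]
orientation: [[-0.984, -0.178, 0.0], [-0.178, 0.984, -0.0], [-0.0, -0.0, -1.0]]
contact_force: [-0.1, -0.3, -0.5]
gripper_width: 0.002
tcp f [-6.19449486  4.26169882] F f [-0.14011967 -0.25861898]
```

View pics/v4.png

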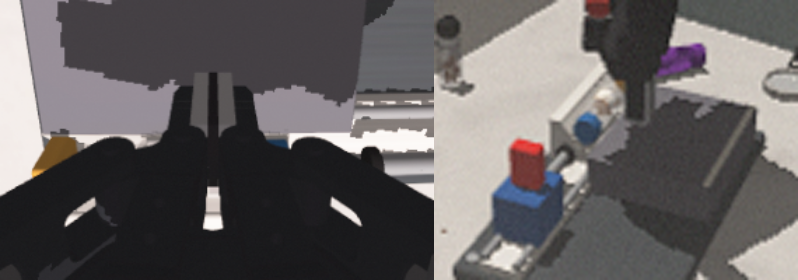

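The scene crop shows the vial down in the vee with its blue cap towards the clamp, clear of the fingers. I retreat, rise and move behind the knob, then check.

```bash
python3 -m crank '{"xyz":[[0.005,0,0],[0.015,0,0],[0.020,0,-0.01],[0.020,0,-0.04],[0.020,0,-0.08],[0.015,0.02,-0.10],[0.005,0.05,-0.11],[-0.010,0.09,-0.11],[-0.025,0.13,-0.11],[-0.033,0.155,-0.11],[-0.036,0.166,-0.11],[-0.036,0.166,-0.11],[-0.036,0.166,-0.11]],"roll":[0,0,0,0,0,0,0,0,0,0,0,0,0]}'
python3 - <<'E'
from h import *
s=observe();R=np.array([[np.cos(.181),-np.sin(.181)],[np.sin(.181),np.cos(.181)]]);t=np.array([.5035,-.115])
print('tcp f',(s['position'][:2]-t)@R*1e3,s['position'][2])
w=capture('wrist');a=capture('top')[172:270,190:320]
save('v5',np.hstack([cv2.resize(w,(400,300)),cv2.resize(a,(398,300),interpolation=cv2.INTER_CUBIC)]))
E
```

```text
time: 8.8
position: [0.5022, 0.057, 0.1806]
orientation: [[-0.984, -0.178, 0.0], [-0.178, 0.984, -0.0], [-0.0, -0.0, -1.0]]
contact_force: [-0.7, -0.2, 0.0]
gripper_width: -0.001
tcp f [ 29.67002635 169.46437191] 0.18061923911766226
```

View pics/v5.png

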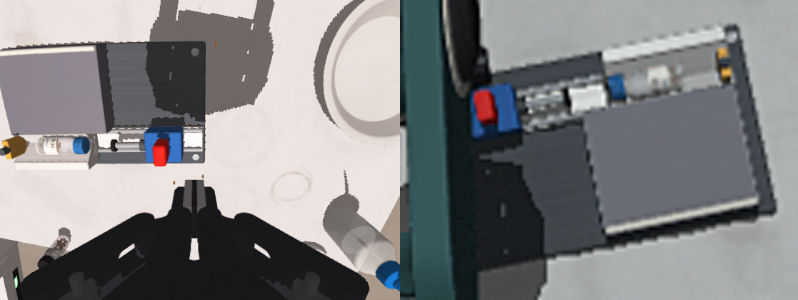

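The vial lies settled and parallel in the vee, in both the wrist and top views, and the fingers are behind the knob. I descend and approach.

```bash
python3 -m crank '{"xyz":[[0,0,0.02],[0,0,0.05],[0,0,0.08],[0,0,0.09],[0,0,0.093],[0,-0.004,0.093],[0,-0.008,0.093],[0,-0.010,0.093],[0,-0.012,0.093],[0,-0.012,0.093]],"roll":[0,0,0,0,0,0,0,0,0,0]}'
cat > st.py <<'E'
from h import *
s=observe();R=np.array([[np.cos(.181),-np.sin(.181)],[np.sin(.181),np.cos(.181)]]);t=np.array([.5035,-.115])
print('tcp f',((s['position'][:2]-t)@R*1e3).round(2),s['position'][2],'F f',(s['contact_force'][:2]@R).round(2),'time',s['time'])
E
python3 st.py
```

```text
time: 9.9
position: [0.5047, 0.0458, 0.0877]
orientation: [[-0.984, -0.178, 0.001], [-0.178, 0.984, -0.0], [-0.001, -0.0, -1.0]]
contact_force: [-0.2, 0.2, -0.4]
gripper_width: 0.001
tcp f [ 30.15 157.92] 0.08772312843519471 F f [-0.15  0.26] time 9.9
```

```bash
python3 -m crank '{"xyz":[[0,-0.001,0],[0,-0.002,0],[0,-0.003,0],[0,-0.004,0],[0,-0.005,0],[0,-0.006,0],[0,-0.007,0],[0,-0.008,0]],"roll":[0,0,0,0,0,0,0,0]}' >/dev/null; python3 st.py
```

```text
tcp f [ 29.97 150.96] 0.08726947846951154 F f [0.1  9.39] time 10.7
```

```bash
python3 -m crank '{"xyz":[[0,-0.002,0],[0,-0.004,0],[0,-0.006,0],[0,-0.008,0],[0,-0.010,0],[0,-0.012,0],[0,-0.014,0],[0,-0.016,0],[0,-0.018,0],[0,-0.020,0],[0,-0.022,0],[0,-0.024,0],[0,-0.026,0],[0,-0.028,0],[0,-0.030,0],[0,-0.031,0],[0,-0.032,0]],"roll":[0,0,0,0,0,0,0,0,0,0,0,0,0,0,0,0,0]}' >/dev/null; python3 st.py
python3 -m crank '{"xyz":[[0,-0.001,0],[0,-0.002,0],[0,-0.003,0],[0,-0.004,0],[0,-0.005,0],[0,-0.006,0],[0,-0.007,0],[0,-0.008,0],[0,-0.009,0],[0,-0.010,0]],"roll":[0,0,0,0,0,0,0,0,0,0]}' >/dev/null; python3 st.py
python3 - <<'E'
from h import *
w=capture('wrist');c=capture('scene')[170:270,220:360]
save('v6',np.hstack([cv2.resize(w,(400,300)),cv2.resize(c,(398,300),interpolation=cv2.INTER_CUBIC)]))
E
```

```text
tcp f [ 30.13 118.95] 0.08731310088153169 F f [1.66 8.84] time 12.4
tcp f [ 30.17 109.03] 0.08732545623572731 F f [3.62 8.74] time 13.4
```

View pics/v6.png

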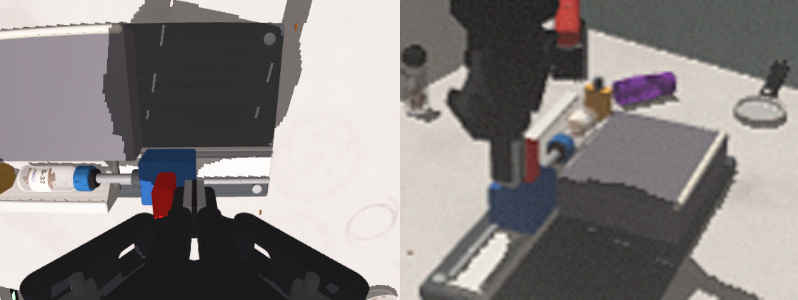

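The pad is at or near the cap, and the vial's base is a few millimetres from the stop. The baseline push is about 8.8 N, so I continue in small steps.

```bash
for i in 1 2 3; do python3 -m crank '{"xyz":[[0,-0.0005,0],[0,-0.001,0],[0,-0.0015,0],[0,-0.002,0]],"roll":[0,0,0,0]}' >/dev/null; python3 st.py; done
```

```text
tcp f [ 30.18 107.06] 0.08731711802234196 F f [3.89 9.33] time 13.9
tcp f [ 30.17 105.06] 0.08730798177993013 F f [3.58 9.31] time 14.3
tcp f [ 30.19 103.06] 0.08732048577150069 F f [3.   9.37] time 14.7
```

```bash
for i in 1 2 3 4 5; do python3 -m crank '{"xyz":[[0,-0.0005,0],[0,-0.001,0],[0,-0.001,0]],"roll":[0,0,0]}' >/dev/null; python3 st.py; done
```

```text
tcp f [ 30.22 102.02] 0.08733238782303354 F f [3.63 8.32] time 15.0
tcp f [ 30.2  101.02] 0.08732608788068974 F f [4.3  9.52] time 15.3
tcp f [ 30.19 100.04] 0.0872963403369546 F f [3.64 9.42] time 15.6
tcp f [30.22 99.02] 0.08733548573624353 F f [3.   8.47] time 15.9
tcp f [30.22 98.01] 0.08731600653337751 F f [3.33 9.14] time 16.2
```

```bash
for i in 1 2 3 ; do python3 -m crank '{"xyz":[[0,-0.0005,0],[0,-0.001,0]],"roll":[0,0]}' >/dev/null; python3 st.py; done
```

```text
tcp f [30.22 97.07] 0.08730907215760599 F f [3.08 9.14] time 16.4
tcp f [30.22 96.06] 0.08730806423531248 F f [3.81 9.57] time 16.6
tcp f [30.23 95.05] 0.08731790021175294 F f [3.62 9.81] time 16.8
```

```bash
for i in 1 2 ; do python3 -m crank '{"xyz":[[0,-0.0005,0],[0,-0.001,0]],"roll":[0,0]}' >/dev/null; python3 st.py; done
```

```text
tcp f [30.24 94.07] 0.08730675708249078 F f [4.87 8.68] time 17.0
tcp f [30.25 93.07] 0.08732338969637946 F f [ 4.1  10.02] time 17.2
```

```bash
for i in 1 2 ; do python3 -m crank '{"xyz":[[0,-0.0005,0],[0,-0.001,0]],"roll":[0,0]}' >/dev/null; python3 st.py; done
```

```text
tcp f [30.25 92.07] 0.0873139910074893 F f [4.43 9.67] time 17.4
tcp f [30.25 91.08] 0.08731711243188914 F f [4.47 9.54] time 17.6
```

```bash
for i in 1 2 ; do python3 -m crank '{"xyz":[[0,-0.0005,0],[0,-0.001,0]],"roll":[0,0]}' >/dev/null; python3 st.py; done
```

```text
tcp f [30.25 90.06] 0.08733423568177473 F f [ 4.06 10.67] time 17.8
tcp f [30.24 89.08] 0.08730137664646305 F f [4.93 9.41] time 18.0
```

Run:
```python
from h import *
w=capture('wrist');np.save('w7.npy',w);c=capture('scene')[190:250,240:330]
save('v7',np.hstack([cv2.resize(w[180:320,0:280],(480,240),interpolation=cv2.INTER_CUBIC),cv2.resize(c,(320,240),interpolation=cv2.INTER_CUBIC)]))
```

```text
(no output)
```

View pics/v7.png

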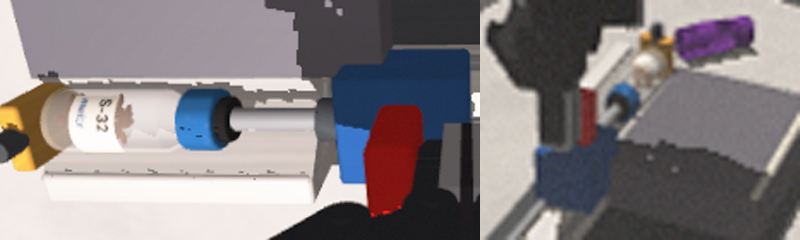

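The vial's base is almost at the brass stop, and the pad is on the cap. I advance in half millimetres, reading the force at every row.

```bash
for i in 1 2 3 ; do python3 -m crank '{"xyz":[[0,-0.0005,0]],"roll":[0]}' >/dev/null; python3 st.py; done
```

```text
tcp f [30.28 88.6 ] 0.08734299973090728 F f [4.83 9.44] time 18.2
tcp f [30.26 88.13] 0.0873272098268144 F f [4.74 9.69] time 18.3
tcp f [30.27 87.69] 0.08733832405079638 F f [ 4.63 10.86] time 18.4
```

```bash
for i in 1 2 ; do python3 -m crank '{"xyz":[[0,-0.0005,0]],"roll":[0]}' >/dev/null; python3 st.py; done
```

```text
tcp f [30.27 87.21] 0.08731946184787544 F f [ 5.29 12.43] time 18.5
tcp f [30.27 86.82] 0.08728913309103328 F f [ 5.29 11.23] time 18.6
```

```bash
for i in 1 2 ; do python3 -m crank '{"xyz":[[0,-0.0005,0]],"roll":[0]}' >/dev/null; python3 st.py; done
```

```text
tcp f [30.28 86.36] 0.08730073139949764 F f [ 5.24 12.67] time 18.7
tcp f [30.26 85.91] 0.08729116016060054 F f [ 4.3  13.04] time 18.8
```

The force has risen about 4 N above the sliding baseline over roughly 2.5 mm of give, which agrees with 1.5 N/mm. I retreat straight back, then up.

```bash
python3 -m crank '{"xyz":[[0,0.001,0],[0,0.004,0],[0,0.010,0],[0,0.020,0],[0,0.025,0],[0,0.025,-0.03],[0,0.025,-0.07],[0,0.035,-0.11],[0,0.05,-0.14],[0,0.05,-0.15],[0,0.05,-0.15],[0,0.05,-0.15]],"roll":[0,0,0,0,0,0,0,0,0,0,0,0]}'
python3 - <<'E'
from h import *
s=observe();w=capture('wrist');np.save('w8.npy',w);np.savez('s8.npz',position=s['position'],orientation=s['orientation'])
c=w[150:290,60:340];save('v8',cv2.resize(c,(800,400),interpolation=cv2.INTER_CUBIC))
E
python3 st.py
```

```text
time: 20.0
position: [0.5084, 0.0228, 0.2358]
orientation: [[-0.984, -0.178, -0.002], [-0.178, 0.984, -0.0], [0.002, 0.0, -1.0]]
contact_force: [-0.5, 0.4, -1.0]
gripper_width: 0.002
tcp f [ 29.55 134.58] 0.2354809512828504 F f [-0.42  0.31] time 20.05
```

View pics/v8.png

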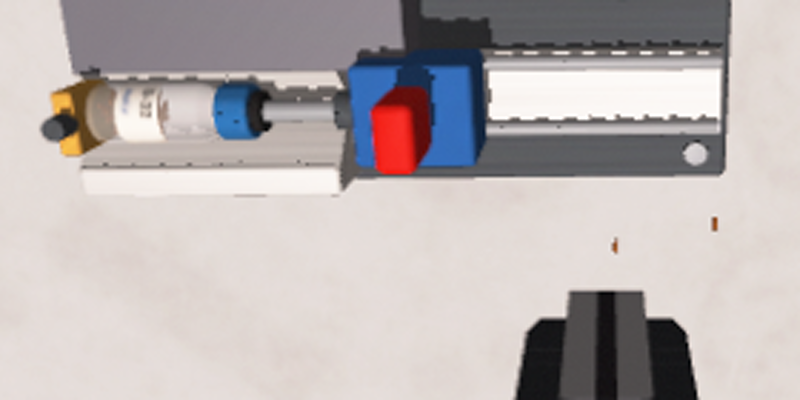

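The vial is held between the stop (80,120) and the pad (262,108), lying along the vee, and the fingers are well clear.

```bash
python3 -c "
from plant import close_job
print(close_job())"
```

```text
the job is handed in; nothing more can be done
None
```

I rolled the vial slowly across the deck with closed fingers until it dropped into the vee by itself, without lifting it. I then pushed the clamp from behind its knob until the plunger pinned the vial against the brass stop, and backed the fingers straight off. The job is handed in, with the robot's clock at about 20 of the 67 s allowed.

- **Vial in the vee:** the wrist and top views after the drop showed it settled and parallel to the vee, touched by neither fingers nor clamp. During the rolling, the tool force read below about 1 N at the end of each move.
- **Clamp force:** the push rose from about 9.4 N while sliding to about 13 N over roughly 2.5 mm of give. That puts the plunger force at about 4 N, given 1.5 N/mm. Single readings scattered by about ±0.7 N, and one came out of order (12.4 N, then 11.2 N). I did not measure the holding force again after letting go.
- **Side force:** the knob push also carried 3–5 N sideways, which I took to be friction between finger and knob and left alone.
- **Last look:** the final wrist picture shows the vial between stop and pad, lying along the vee, with the fingers well clear and no contact force beyond noise. I kept the arm away from the magnifier and the two standing vials, but did not measure their positions again at the end.

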